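Find the water wheel that binds

TASK

Push each of the three model water wheels round on its axle by at least a quarter turn, where its stand is, to find out which one binds instead of running on freely. Only when all three have been tried, lift the stand with the binding wheel into the white tray so that it stands upright on the tray's floor; leave the two good ones standing where they are and do not disturb the other things on the desk.

Things in the scene. Friction and masses are not known exactly. Their poses are not given: they have to be found in the camera images.
- stand_1_mid (a point): Centre, 60 mm above the underside, of one of three look-alike loose stands (0.6-0.9 kg, 118 mm tall). Dark base plate 120 x 90 x 16 mm (x by y); two upright aluminium cheeks, each 30 mm wide in x, 16 to 90 mm above the underside, 44 mm over their outer faces in y: grip there, near their top, to carry. A grey paddle wheel turns between them. z up, y along the axle.
- wheel_1 (a joint): Angle of stand_1's wheel, rad, endless; + moves its top to the stand's +x. Axle 72 mm above the underside; hub 30 mm across; five flat round-edged paddles 26 mm wide, 6 thick, out to radius 46 mm, one straight up at 0. Starts within 0.4 of 0. A free wheel coasts on a second or more after a push; a binding one takes 1-1.5 N at a paddle and stops dead when no longer pushed. Looks do not tell.
- stand_2_mid (a point): Centre, 60 mm above the underside, of one of three look-alike loose stands (0.6-0.9 kg, 118 mm tall). Dark base plate 120 x 90 x 16 mm (x by y); two upright aluminium cheeks, each 30 mm wide in x, 16 to 90 mm above the underside, 44 mm over their outer faces in y: grip there, near their top, to carry. A grey paddle wheel turns between them. z up, y along the axle.
- wheel_2 (a joint): Angle of stand_2's wheel, rad, endless; + moves its top to the stand's +x. Axle 72 mm above the underside; hub 30 mm across; five flat round-edged paddles 26 mm wide, 6 thick, out to radius 46 mm, one straight up at 0. Starts within 0.4 of 0. A free wheel coasts on a second or more after a push; a binding one takes 1-1.5 N at a paddle and stops dead when no longer pushed. Looks do not tell.
- stand_3_mid (a point): Centre, 60 mm above the underside, of one of three look-alike loose stands (0.6-0.9 kg, 118 mm tall). Dark base plate 120 x 90 x 16 mm (x by y); two upright aluminium cheeks, each 30 mm wide in x, 16 to 90 mm above the underside, 44 mm over their outer faces in y: grip there, near their top, to carry. A grey paddle wheel turns between them. z up, y along the axle.
- wheel_3 (a joint): Angle of stand_3's wheel, rad, endless; + moves its top to the stand's +x. Axle 72 mm above the underside; hub 30 mm across; five flat round-edged paddles 26 mm wide, 6 thick, out to radius 46 mm, one straight up at 0. Starts within 0.4 of 0. A free wheel coasts on a second or more after a push; a binding one takes 1-1.5 N at a paddle and stops dead when no longer pushed. Looks do not tell.
- tray_floor (a point): Centre of the inner floor (5 mm above the desk) of the shallow white plastic repair tray, fixed to the desk, outside 200 (x) x 160 (y) x 40 mm high, walls 5 mm, open on top; axes along its sides.
- jar: Bystander: lidded glass jar, 68 mm across, 90 mm high; origin at the centre of its underside.
- eyepiece: Bystander: black microscope eyepiece standing upright, 36 mm across, 70 mm high; origin at the centre of its underside.
- foam_box: Bystander, fixed: white foam packing box 120 x 240 x 50 mm; origin at the centre of its underside.
Things that resemble listed ones, but are neither listed nor needed, are in the scene too. Leave any red look-alike of the part that bears stand_3_mid alone. What is shaped like the part that bears stand_1_mid but blue or red is not meant.

How it is judged:
On the way:
1. All three wheels have been turned a quarter turn or so (over 1.15 rad from the zero position), with the three stands still within 40 mm of where they stood ((value of joint wheel_1 above 1.15 rad or value of joint wheel_1 below -1.15 rad) and (value of joint wheel_2 above 1.15 rad or value of joint wheel_2 below -1.15 rad) and (value of joint wheel_3 above 1.15 rad or value of joint wheel_3 below -1.15 rad) and distance of each of stand_1_mid, stand_2_mid, stand_3_mid from where it was at the start of the episode below 0.04 m), for 0.1 s.
At the end, for the whole second after the job is handed in: The stand whose wheel binds stands upright (within 0.15 rad) on the floor of the tray, clear of its rim, its centre within 55 mm (long way) and 50 mm (short way) of the tray's; the two stands with free wheels are upright within 40 mm of where they began (x of stand_2_mid in the frame of tray_floor between -0.055 and 0.055 m and y of stand_2_mid in the frame of tray_floor between -0.05 and 0.05 m and height (world z) of stand_2_mid between 0.058 and 0.072 m and angle between each of stand_2_mid, stand_1_mid, stand_3_mid's own z axis and vertical below 0.15 rad and distance of each of stand_1_mid, stand_3_mid from where it was at the start of the episode below 0.04 m); the robot touches nothing.
It fails at once if a stand with a free wheel is knocked over (angle between any of stand_1_mid, stand_3_mid's own z axis and vertical above 0.5 rad).
It fails at once if the jar or the eyepiece is moved by more than 25 mm (distance of any of jar, eyepiece from where it was at the start of the episode above 0.025 m).
It also fails if it takes over 72 s, if anything falls off the work surface, if the arm or the gripper's body presses on something with over 40 N, if the wrist force passes 120 N, or if a joint passes its speed limit or range.

ROBOT

A 6-joint arm with a two-finger parallel gripper is mounted at the origin on the work surface. World frame = base frame: x ahead of the robot, y to its left, z up, the work surface at z = 0. Lengths are in m, angles in rad, forces in N, time in s.
With the tool pointing down it reaches from about 0.25 to 0.775 m from the base axis. Payload 8.9 kg.
Tool frame: the origin (TCP) lies on the front face of the gripper's body, between the roots of the fingers; the fingertips stand 73 mm ahead of it and the grasp point (between the pads) lies 54 mm ahead of it; z points along the fingers, y is the direction in which the jaws open and shut (so a half turn about z gives the same grasp; the last joint's range is limited). The gripper opens to 85 mm and grips with 20 to 120 N. Pads are 22 mm wide; open, the fingers measure 114 mm over their backs; the gripper's body (76 mm by 85 mm) begins 54 mm behind the grasp point. The pads swing forward as they close: fully open they stand 13 mm farther back than shut.
Start: joints at [-1.423, 0.291, -0.153, 1.127, 0, 1.431], TCP at [0.149, -0.504, 0.304] pointing down, gripper open.
Joint ranges: [-2.52, 2.52], [-0.91, 1.74], [-1.3, 1.37], [-1.96, 2.02], [-1.52, 1.47], [-3.14, 3.14]. Speed limits (rad/s): [2.22, 2.22, 2.79, 3.14, 3.14, 3.14].

INTERFACE

Orientations are given as a unit quaternion [x, y, z, w].
In Python, from bench import * gives the robot as it stands.
- The arm moves only by the shell command python3 -m handwheel 'ROWS' [FORCE]. ROWS is JSON, a list of rows, each a list of 3 entries, a list of its own where there are three numbers: the shift along the tool's x, y, z in m, then the turn about the tool's z in degrees, then the opening, from -1 (shut) to 1 (fully open), so that 0 is half open. In form: [[[dx, dy, dz], turn, gripper], ...]. A call has 1 to 12 rows; each row is the pose to reach, as a shift and turn from the pose commanded when the call began, along the tool's axes at that moment; what a row does not reach only later rows make up. A row lasts 1/12 s, in which the tool goes at most 41.7 mm and 7.16 degrees, less where a joint would pass 70% of its speed; a pose out of reach is approached as far as the arm can. A call with a gripper value outside its range is refused whole. The fingers move at their own pace and stop on an object; FORCE is the grip in N (left out, the last holds). Time passes only in rows, so rows that repeat a pose let the fingers close. It gives the time, the measured TCP pose, the force and the opening at its end, in the units of the state.
- observe(): the state, without advancing time (a new reading comes with each control period).
- camera(name): name is "scene" or "side" or "wrist"; returns (picture, depth): 400x640x3 uint8, blue, green, red; 400x640 float32, m along the optical axis (not along the pixel's ray), 0 where there is no reading.
- camera_model(name): a dict with "fov_y" (degrees; the focal length in pixels is half the picture's height over the tangent of half this angle, whatever the lens; pixels are square), "cx", "cy" (the principal point, pixels), "k1" (the pictures are not rectified: a ray, as slopes to the right and down, at radius r is drawn at 1 + k1 r^2 times it, then the intrinsics apply), "cam_to_world" (4x4, takes a point from camera to world coordinates); the wrist camera has in their place "hand_eye" (4x4, takes a point from camera to tool coordinates, whose origin is the TCP and whose axes are the flange's). Camera axes: x right, y up, looking along -z (the intrinsics and any distortion apply to the point x, -y, -z); pixel columns grow to the right and rows downward; lengths in m; the calibration is good to about 2 mm. A picture is of the moment at which its call begins: read the wrist's pose just before it. camera_model takes no time and is no camera call.
- hand_in(): hands the job in, once; it reports no verdict.
The state is a dict: "time_s": time; "q": joint angles; "joint_velocities": joint speeds; "joint_torque": joint torques, N m; "position": TCP position; "orientation": TCP orientation; "wrist_force": force on the tool from outside, world axes, zero at the start; "torque": the same for the moment, N m; "finger_gap": finger opening in m.
Only numpy, scipy, OpenCV 4.12 (cv2) and the standard library are available. Lean on these libraries where they do the work, as an engineer would, in place of code of your own. Each camera call takes 0.05 s, during which the arm holds its last target.

## Working session

There is one attempt and no reset: what is moved stays moved. The work goes in short steps, Python scripts to look and compute and a shell command to move; the robot and the scene stay as the last step left them, time stands still between calls to the robot, and variables do not carry over. Pictures are saved under pics/ and viewed, and the job is handed in when it is done.

```bash
ls; mkdir -p pics
cat > h.py <<'E'
from bench import *
import numpy as np, cv2
from scipy.spatial.transform import Rotation as R
def snap(n,f):
    s=observe(); p,d=camera(n); cv2.imwrite('pics/%s.png'%f,p); np.savez('pics/%s.npz'%f,p=p,d=d,pos=s['position'],ori=s['orientation']); return p,d,s
def cw(n,s=None):
    m=camera_model(n)
    if 'cam_to_world' in m: return m,np.array(m['cam_to_world'])
    T=np.eye(4);T[:3,:3]=R.from_quat(s['orientation']).as_matrix();T[:3,3]=s['position'];return m,T@np.array(m['hand_eye'])
def cloud(n,d,s=None):
    m,T=cw(n,s); f=200/np.tan(np.radians(m['fov_y'])/2)
    K=np.array([[f,0,m['cx']],[0,f,m['cy']],[0,0,1.]])
    h,w=d.shape; u,v=np.meshgrid(np.arange(w),np.arange(h))
    q=cv2.undistortPoints(np.stack([u,v],-1).reshape(-1,1,2).astype(np.float64),K,np.array([m['k1'],0,0,0.])).reshape(h,w,2)
    P=np.stack([q[...,0]*d,-q[...,1]*d,-d],-1)
    P=P@T[:3,:3].T+T[:3,3]; P[d<=0]=np.nan
    return P
E
python3 - <<'E'
from h import *
for n in ('scene','side','wrist'):
    snap(n,n+'0'); m=camera_model(n); print(n,{k:np.round(v,3).tolist() for k,v in m.items()})
print(observe())
E
```

```text
pics
scene {'fov_y': 44.789, 'cx': 319.631, 'cy': 206.638, 'k1': -0.111, 'cam_to_world': [[-0.383, -0.795, 0.471, 1.179], [0.924, -0.337, 0.182, 0.257], [0.014, 0.505, 0.863, 1.207], [0.0, 0.0, 0.0, 1.0]]}
side {'fov_y': 53.193, 'cx': 319.626, 'cy': 198.466, 'k1': -0.03, 'cam_to_world': [[-0.751, 0.463, -0.472, 0.012], [-0.661, -0.512, 0.549, 0.594], [0.013, 0.724, 0.69, 0.835], [0.0, 0.0, 0.0, 1.0]]}
wrist {'fov_y': 69.888, 'cx': 315.204, 'cy': 201.79, 'k1': -0.037, 'hand_eye': [[-0.001, 0.95, 0.311, 0.081], [1.0, 0.001, -0.0, 0.0], [-0.001, 0.311, -0.95, -0.071], [0.0, 0.0, 0.0, 1.0]]}
{'time_s': 0.15, 'q': array([-1.42329081e+00,  2.91124779e-01, -1.53965360e-01,  1.12667589e+00,
        3.92990411e-06,  1.43153924e+00]), 'joint_velocities': array([-0.00109734, -0.00195248,  0.0042805 ,  0.00220985,  0.00091386,
        0.00153205]), 'joint_torque': array([ 2.60098815e-03, -5.37368596e+01,  3.31521642e+01,  1.14483404e-02,
       -1.77858774e-04,  6.15151279e-06]), 'position': array([ 0.14848316, -0.50329425,  0.30347311]), 'orientation': array([ 9.89738383e-01,  1.42890514e-01, -3.46829419e-08, -4.84853590e-04]), 'wrist_force': array([ 0.55038948, -0.24440535,  1.02081191]), 'torque': array([-0.01093995, -0.04100532, -0.03745938]), 'finger_gap': 0.08525814272571633}
```

View pics/scene0.png

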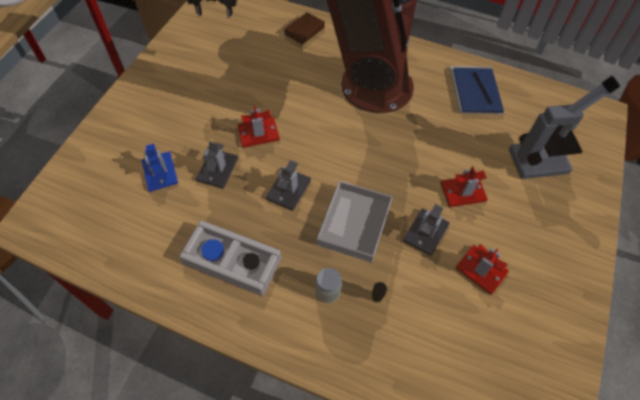

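View pics/side0.png

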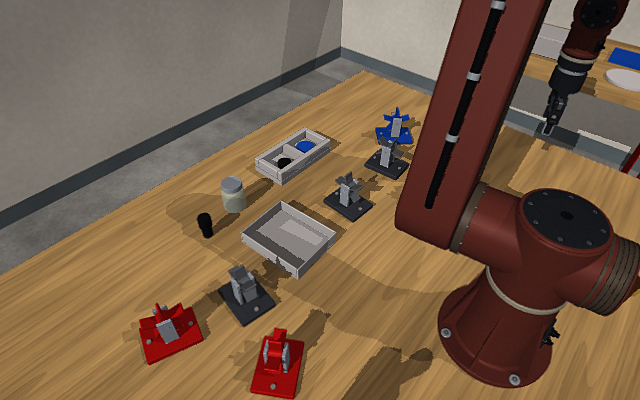

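View pics/wrist0.png

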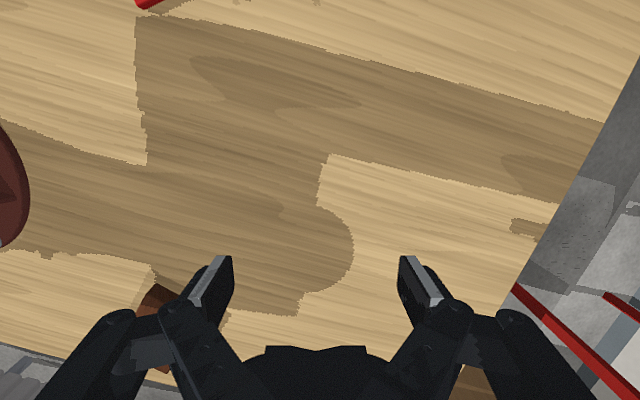

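The scene picture shows three dark stands at about (216,165), (289,185) and (427,228). The look-alikes are blue at (158,168) and red at (258,128), (466,188) and (484,268). The tray is at (355,220), the jar at (328,285) and the eyepiece at (379,291). The dark ones fit the description, so I'll measure those.

```bash
cat > m.py <<'E'
from h import *
for n in ('scene','side'):
    z=np.load('pics/%s0.npz'%n); P=cloud(n,z['d']); np.save('pics/%s_P.npy'%n,P)
    px={'scene':[(216,165),(289,185),(427,228),(355,220),(328,285),(379,291),(158,168),(258,128),(466,188),(484,268),(230,255)],
        'side':[(388,160),(347,200),(245,290),(290,240),(232,195),(205,222)]}[n]
    for u,v in px: print(n,(u,v),np.round(P[v,u],3))
S=np.load('pics/scene_P.npy'); D=np.load('pics/side_P.npy')
A=np.concatenate([S.reshape(-1,3),D.reshape(-1,3)]); 
B=np.concatenate([np.load('pics/scene0.npz')['p'].reshape(-1,3),np.load('pics/side0.npz')['p'].reshape(-1,3)])
k=np.isfinite(A).all(1); A=A[k];B=B[k]
# top-down height+colour map x 0..0.85, y -0.6..0.6, 2mm
W,H=600,430
img=np.zeros((H,W,3),np.uint8); zb=np.full((H,W),-9.)
for p,c in sorted(zip(A.tolist(),B.tolist()),key=lambda t:t[0][2]):
    i=int((0.86-p[0])/.002); j=int((0.6-p[1])/.002)
    if 0<=i<H and 0<=j<W and p[2]<0.2: img[i,j]=c; 
cv2.imwrite('pics/top.png',img)
E
python3 m.py
```

```text
scene (216, 165) [ 0.518 -0.335  0.018]
scene (289, 185) [ 0.517 -0.094  0.051]
scene (427, 228) [0.513 0.306 0.078]
scene (355, 220) [0.526 0.112 0.007]
scene (328, 285) [0.766 0.125 0.088]
scene (379, 291) [0.726 0.245 0.072]
scene (158, 168) [ 0.609 -0.475  0.046]
scene (258, 128) [nan nan nan]
scene (466, 188) [0.333 0.375 0.058]
scene (484, 268) [0.555 0.48  0.055]
scene (230, 255) [ 0.773 -0.149  0.044]
side (388, 160) [ 0.505 -0.312  0.048]
side (347, 200) [ 0.49  -0.084  0.043]
side (245, 290) [0.447 0.329 0.095]
side (290, 240) [0.53  0.111 0.006]
side (232, 195) [0.726 0.138 0.069]
side (205, 222) [0.698 0.252 0.069]
```

Run:
```python
import cv2
a=cv2.imread('pics/scene0.png')
c=cv2.resize(a[90:310,130:520],None,fx=2,fy=2,interpolation=cv2.INTER_CUBIC); cv2.imwrite('pics/sc_crop.png',c)
```

```text
(no output)
```

View pics/top.png

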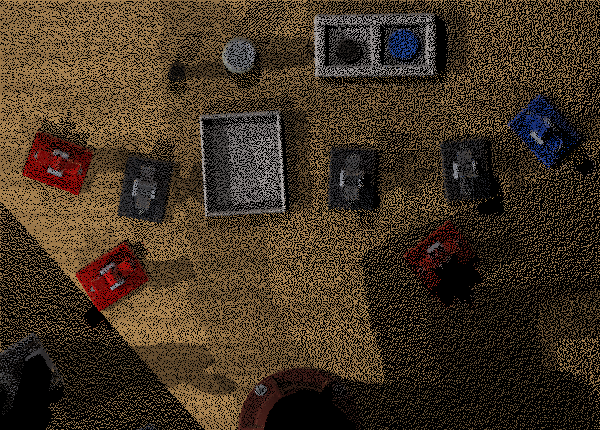

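View pics/sc_crop.png

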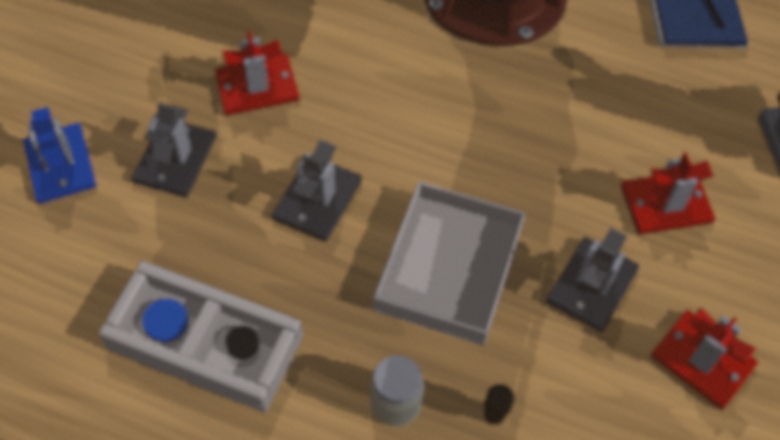

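The crop confirms that the three dark stands are the ones meant. Next I'll fit their plates and the tray.

```bash
cat > fit.py <<'E'
from h import *
from scipy.optimize import minimize
def pts(name,nums=('0',)):
    out=[]
    for n in nums:
        z=np.load('pics/%s%s.npz'%(name,n)); 
        s={'position':z['pos'],'orientation':z['ori']}
        out.append(np.c_[cloud(name,z['d'],s).reshape(-1,3),z['p'].reshape(-1,3)])
    a=np.concatenate(out); return a[np.isfinite(a[:,0])]
def rect(q,L,Wd,a0=None):
    q=q.astype(np.float32); return cv2.minAreaRect(q)
if __name__=='__main__':
  for cam in ('scene','side'):
    a=pts(cam)
    for c in [(0.515,-0.335),(0.50,-0.106),(0.485,0.31)]:
        k=(np.hypot(a[:,0]-c[0],a[:,1]-c[1])<.085)
        b=a[k]; pl=b[(b[:,2]>.012)&(b[:,2]<.02)&(b[:,3:6].max(1)<110)&(np.ptp(b[:,3:6],1)<25)]
        r=rect(pl[:,:2],.12,.09); top=b[b[:,2]>.03]
        ch=b[(b[:,2]>.03)&(b[:,2]<.125)]
        print(cam,c,'n',len(pl),'rect',np.round(r[0],4),np.round(r[1],4),round(r[2],1),'zmax',round(b[:,2].max(),4),'plate z',np.round(np.median(pl[:,2]),4))
    k=(a[:,2]>.03)&(a[:,2]<.045)&(abs(a[:,0]-.53)<.14)&(abs(a[:,1]-.115)<.11)
    r=cv2.minAreaRect(a[k][:,:2].astype(np.float32)); print('tray',r)
    for nm,c in (('jar',(.75,.125)),('eye',(.715,.245))):
        b=a[(np.hypot(a[:,0]-c[0],a[:,1]-c[1])<.06)&(a[:,2]>.03)&(a[:,2]<.2)]; print(nm,b[:,:3].min(0),b[:,:3].max(0))
E
python3 fit.py
```

```text
scene (0.515, -0.335) n 561 rect [ 0.522  -0.3305] [0.122  0.0918] 4.7 zmax 0.1193 plate z 0.016
scene (0.5, -0.106) n 617 rect [ 0.5048 -0.104 ] [0.0889 0.119 ] 87.0 zmax 0.1221 plate z 0.0157
scene (0.485, 0.31) n 725 rect [0.4856 0.3097] [0.0884 0.1195] 79.9 zmax 0.12 plate z 0.0156
tray ((0.5334339737892151, 0.11294804513454437), (0.2026936411857605, 0.16069665551185608), 3.3844449520111084)
jar [0.72002073 0.0861969  0.03026756] [0.78515035 0.15343561 0.09731698]
eye [0.69933007 0.22780642 0.03291904] [0.73649675 0.26259814 0.07450358]
side (0.515, -0.335) n 457 rect [ 0.5184 -0.3304] [0.1199 0.0944] 5.9 zmax 0.1177 plate z 0.017
side (0.5, -0.106) n 611 rect [ 0.5001 -0.103 ] [0.0951 0.1199] 87.3 zmax 0.1199 plate z 0.0169
side (0.485, 0.31) n 1087 rect [0.4796 0.3115] [0.0908 0.1204] 79.9 zmax 0.1198 plate z 0.0162
tray ((0.5320457816123962, 0.1140851378440857), (0.20283390581607819, 0.16321170330047607), 3.6856698989868164)
jar [0.71344804 0.08979909 0.03002635] [0.77655892 0.15559471 0.0945764 ]
eye [0.69721279 0.22874143 0.03005569] [0.7321915  0.26400538 0.0738814 ]
```

Stands by fit, position and yaw of the stand's x:

| Item | Position (m) | Yaw |
|---|---|---|
| Stand A | (0.520, -0.3305) | about +5° |
| Stand B | (0.502, -0.1035) | about -3° |
| Stand C | (0.4825, 0.3105) | about -10° |
| Tray | (0.533, 0.1135) | about +3.5° |

I'll shut the fingers and push the top paddle along the stand's x, just above the cheeks.

```bash
cat > go.py <<'E'
# usage: go.py x y z yawdeg -> shift in tool axes + turn
import sys
from h import *
s=observe(); M=R.from_quat(s['orientation']).as_matrix()
t=np.array(list(map(float,sys.argv[1:4])))
yaw=np.degrees(np.arctan2(M[1,0],M[0,0])); 
d=M.T@(t-s['position'])
print('t',round(s['time_s'],2),'pos',np.round(s['position'],4),'yaw',round(yaw,2),'tilt',round(M[2,2],5))
print('shift',np.round(d,4),'n',np.linalg.norm(d)/.0417, 'turn',round(yaw-float(sys.argv[4]),2) if len(sys.argv)>4 else '')
E
python3 go.py 0.445 -0.337 0.25 5
```

```text
t 0.15 pos [ 0.1485 -0.5033  0.3035] yaw 16.43 tilt -1.0
shift [ 0.3314 -0.0756  0.0536] n 8.252864015095449 turn 11.43
```

```bash
python3 -m handwheel '[[[0.035,-0.008,0.006],1.5,-1],[[0.072,-0.016,0.012],3,-1],[[0.108,-0.025,0.018],4,-1],[[0.145,-0.033,0.023],5.5,-1],[[0.182,-0.041,0.029],7,-1],[[0.218,-0.05,0.035],8.5,-1],[[0.255,-0.058,0.041],10,-1],[[0.292,-0.067,0.047],11,-1],[[0.325,-0.074,0.053],11.4,-1],[[0.3314,-0.0756,0.0536],11.4,-1],[[0.3314,-0.0756,0.0536],11.4,-1]]' 40
python3 - <<'E'
from h import *
p,d,s=snap('wrist','w1'); p2,d2,_=snap('side','s1')
print(s['finger_gap'],s['position'])
P=cloud('wrist',d,s); z=P[...,2]
M=R.from_quat(s['orientation']).as_matrix()
T=(P-s['position'])@M
k=np.isfinite(T[...,2])&(abs(T[...,0])<.03)&(abs(T[...,1])<.06)&(T[...,2]<.12)
print(np.nanmax(T[...,2][k]),T[k].min(0),T[k].max(0))
tip=k&(T[...,2]>.065); print(T[tip].min(0),T[tip].max(0))
E
```

```text
time_s: 1.07
position: [0.4464, -0.3357, 0.2495]
orientation: [0.999, 0.046, -0.0, -0.001]
wrist_force: [-0.5, 0.2, 0.4]
finger_gap: 0.0001
8.246146293491175e-05 [ 0.44639916 -0.33569752  0.24947847]
0.06966760219751097 [-0.01134017 -0.05999683 -0.02717597] [0.02249675 0.05998328 0.0696676 ]
[ 0.00738342 -0.00943399  0.06507957] [0.01284684 0.00705285 0.0696676 ]
```

View pics/w1.png

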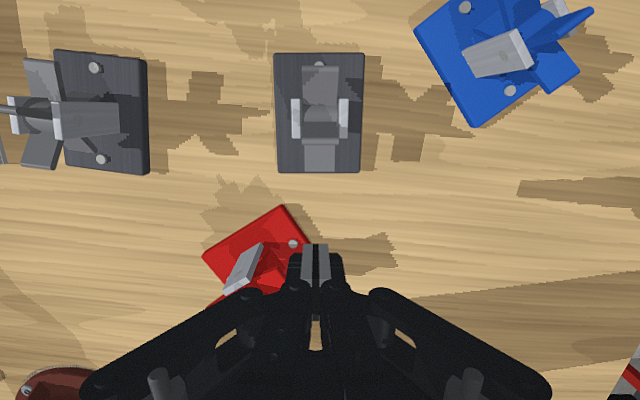

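View pics/s1.png

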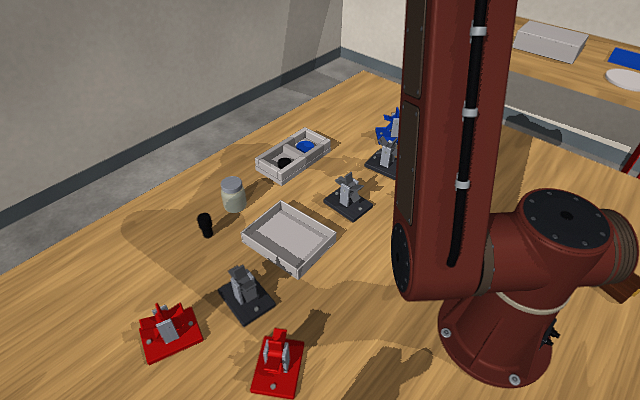

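The wrist picture shows stand A at (320,112), stand B at (80,110), and the blue and red look-alikes. The fingers are shut and their tips are about 70–73 mm ahead of the TCP. Next I'll write a wheel-angle estimator and refine the poses from the wrist depth.

```bash
cat > wh.py <<'E'
from h import *
from scipy.optimize import minimize
ST={'A':(0.520,-0.3305,5.2),'B':(0.502,-0.1035,-2.9),'C':(0.4825,0.3105,-10.1)}
def platefit(P,c):
    q=P.reshape(-1,3); q=q[np.isfinite(q[:,0])]
    b=q[(np.hypot(q[:,0]-c[0],q[:,1]-c[1])<.082)&(q[:,2]>.010)&(q[:,2]<.022)]
    if len(b)<80: return None
    r=cv2.minAreaRect(b[:,:2].astype(np.float32)); (cx,cy),(w,h),a=r
    if w<h: a+=90
    a=(a+90)%180-90
    return cx,cy,a,max(w,h),min(w,h),len(b)
def angle(P,c):
    x,y,a=c; a=np.radians(a); q=P.reshape(-1,3); q=q[np.isfinite(q[:,0])]
    d=q[:,:2]-[x,y]; X=d@[np.cos(a),np.sin(a)]; Y=d@[-np.sin(a),np.cos(a)]; Z=q[:,2]-.072
    r=np.hypot(X,Z); k=(abs(Y)<.011)&(r>.02)&(r<.049); X,Z=X[k],Z[k]
    if k.sum()<15: return None
    best=[]
    for t in np.radians(np.arange(-36,36,1.)):
        ph=np.arctan2(X,Z)-t; ph=(ph+np.pi/5)%(2*np.pi/5)-np.pi/5
        perp=abs(np.hypot(X,Z)*np.sin(ph))
        best.append(np.minimum(abs(perp-.003),.008).mean())
    i=int(np.argmin(best)); return -36+i,round(best[i]*1e3,2),int(k.sum())
def report(n,d,s=None,which='ABC'):
    P=cloud(n,d,s)
    for k in which:
        f=platefit(P,ST[k]); print(n,k,None if f is None else np.round(f,4),'ang mod72:',angle(P,ST[k]))
E
python3 - <<'E'
from wh import *
for f,n in (('w1','wrist'),('scene0','scene'),('side0','side')):
    z=np.load('pics/%s.npz'%f); report(n,z['d'],{'position':z['pos'],'orientation':z['ori']})
E
python3 go.py 0.443 -0.337 0.171 5
```

```text
wrist A [ 5.2060e-01 -3.3260e-01  5.5861e+00  1.1960e-01  9.0500e-02  6.0400e+03] ang mod72: (-20, np.float64(0.89), 2401)
wrist B [ 5.0240e-01 -1.0530e-01 -3.1562e+00  1.2050e-01  9.0500e-02  7.1030e+03] ang mod72: (10, np.float64(0.85), 2280)
wrist C None ang mod72: None
scene A [ 5.2070e-01 -3.3130e-01  4.6737e+00  1.2480e-01  9.3200e-02  6.6700e+02] ang mod72: (-20, np.float64(1.64), 182)
scene B [ 5.0340e-01 -1.0510e-01 -2.9443e+00  1.2350e-01  9.1300e-02  7.0600e+02] ang mod72: (11, np.float64(1.54), 208)
scene C [ 4.8370e-01  3.0950e-01 -9.9133e+00  1.2380e-01  8.9000e-02  8.6000e+02] ang mod72: (13, np.float64(1.42), 200)
side A [ 5.1980e-01 -3.2960e-01  8.0015e+00  1.2440e-01  9.3400e-02  5.3700e+02] ang mod72: (-20, np.float64(1.57), 148)
side B [ 5.0080e-01 -1.0340e-01 -3.4576e+00  1.2250e-01  9.4500e-02  6.7300e+02] ang mod72: (11, np.float64(1.37), 196)
side C [ 4.80600e-01  3.11300e-01 -1.00893e+01  1.22400e-01  9.08000e-02
  1.14400e+03] ang mod72: (12, np.float64(1.17), 315)
t 1.17 pos [ 0.4446 -0.3374  0.2501] yaw 5.07 tilt -1.0
shift [-0.0015 -0.0005  0.0791] n 1.8978328821955044 turn 0.07
```

Wheel angles, positive meaning the top leans to world +x, are A -20°, B +11° and C +13°. I'll push towards -x so that the wrist camera faces the stand afterwards. First I fly over A and come down on its far side.

```bash
python3 go.py 0.5985 -0.325 0.168 5.2; python3 -m handwheel '[[[0.035,0,0],0,-1],[[0.07,0,0],0,-1],[[0.105,0,0],0,-1],[[0.14,0,0],0,-1],[[0.154,0,0.02],0,-1],[[0.154,0,0.05],0,-1],[[0.154,0,0.08],0,-1],[[0.154,0,0.082],0,-1],[[0.154,0,0.082],0,-1]]'; python3 go.py 0.443 -0.339 0.168 5.2
```

```text
t 1.17 pos [ 0.4446 -0.3374  0.2501] yaw 5.07 tilt -1.0
shift [0.1545 0.0013 0.082 ] n 4.194530148308428 turn -0.13
time_s: 1.92
position: [0.5964, -0.3244, 0.1671]
orientation: [0.999, 0.043, -0.002, -0.001]
wrist_force: [-0.7, 0.6, 1.4]
finger_gap: 0.0003
t 1.92 pos [ 0.5964 -0.3244  0.1671] yaw 4.93 tilt -0.99999
shift [-0.1541  0.0013 -0.0004] n 3.6954114230447197 turn -0.27
```

```bash
cat > spin.py <<'E'
import sys
from wh import *
k=sys.argv[1]; tag=sys.argv[2]
fr=[]
for n in sys.argv[3:]:
    s=observe(); p,d=camera(n); fr.append((n,s,p,d))
for i,(n,s,p,d) in enumerate(fr):
    P=cloud(n,d,s); print(n,round(s['time_s'],2),platefit(P,ST[k]) and np.round(platefit(P,ST[k]),3),angle(P,ST[k]))
    cv2.imwrite('pics/%s_%d.png'%(tag,i),p)
print(np.round(observe()['wrist_force'],2),np.round(observe()['position'],4))
E
python3 -m handwheel '[[[-0.0125,0,0],0,-1],[[-0.025,0,0],0,-1],[[-0.0375,0,0],0,-1],[[-0.05,0,0],0,-1],[[-0.0625,0,0],0,-1],[[-0.075,0,0],0,-1],[[-0.0875,0,0],0,-1],[[-0.1,0,0],0,-1],[[-0.1125,0,0],0,-1],[[-0.125,0,0],0,-1],[[-0.1375,0,0],0,-1],[[-0.15,0,0],0,-1]]'; python3 spin.py A a1 wrist wrist wrist scene
```

```text
time_s: 2.92
position: [0.4619, -0.3445, 0.1813]
orientation: [0.999, 0.045, 0.017, 0.009]
wrist_force: [47.7, 16.8, 78.7]
finger_gap: -0.0002
wrist 2.92 [ 4.6600e-01 -3.4600e-01  8.5235e+01  9.0000e-02  5.8000e-02  4.8080e+03] (-19, np.float64(0.97), 225)
wrist 2.97 [ 4.6600e-01 -3.4600e-01  8.5022e+01  9.0000e-02  5.8000e-02  4.7760e+03] (-18, np.float64(0.9), 236)
wrist 3.02 [ 4.6600e-01 -3.4600e-01  8.4982e+01  9.0000e-02  5.8000e-02  4.7780e+03] (-18, np.float64(0.88), 238)
scene 3.07 [ 4.6700e-01 -3.4300e-01  8.6438e+01  9.3000e-02  6.0000e-02  3.8100e+02] (-27, np.float64(1.7), 18)
[31.43  7.49 57.72] [ 0.4614 -0.344   0.1822]
```

View pics/a1_2.png

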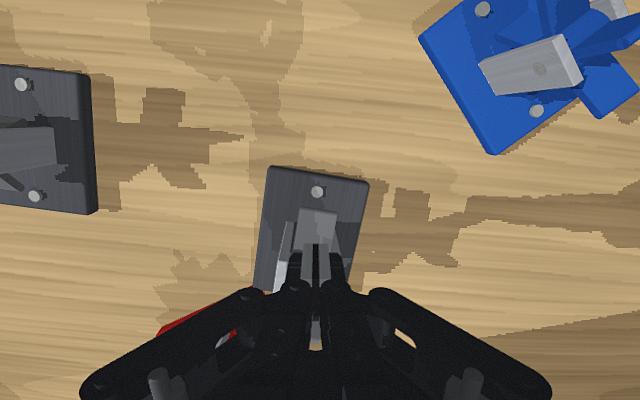

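Run:
```python
import cv2
a=cv2.imread('pics/a1_3.png')
cv2.imwrite('pics/a1c.png',cv2.resize(a[60:240,120:360],None,fx=3,fy=3,interpolation=cv2.INTER_CUBIC))
```

```text
(no output)
```

View pics/a1c.png

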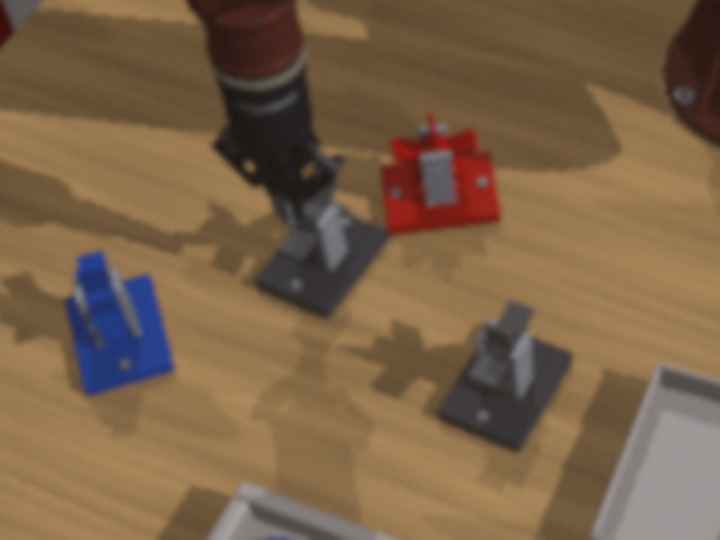

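The fingertip jammed on the end of the sloping paddle at 52° and dragged stand A. I'll lift off and see how far it moved.

```bash
python3 -m handwheel '[[[0.0,0,-0.02],0,-1],[[0,0,-0.05],0,-1],[[0,0,-0.085],0,-1],[[-0.02,0,-0.1],0,-1],[[-0.055,0,-0.1],0,-1],[[-0.07,0,-0.1],0,-1]]'
python3 - <<'E'
from wh import *
ST['A']=(0.475,-0.338,5)
p,d,s=snap('wrist','w2'); P=cloud('wrist',d,s); f=platefit(P,ST['A']); print(f); ST['A']=f[:3]; print(angle(P,ST['A']))
p,d,s=snap('scene','sc2'); P=cloud('scene',d); print(platefit(P,ST['A']),angle(P,ST['A']))
print(s['position'],s['wrist_force'])
E
```

```text
time_s: 3.62
position: [0.3772, -0.3444, 0.2723]
orientation: [0.999, 0.043, 0.001, 0.002]
wrist_force: [0.6, -1.4, -1.1]
finger_gap: 0.0001
(0.4437785744667053, -0.3445166051387787, -4.869636535644531, 0.10166333615779877, 0.0903809443116188, 4250)
(-22, np.float64(2.98), 1509)
(0.43564552068710327, -0.34349897503852844, -0.658660888671875, 0.12401396781206131, 0.095382459461689, 580) (-32, np.float64(2.22), 152)
[ 0.37560648 -0.34421162  0.27176128] [-0.30404071 -1.22982619  0.2625108 ]
```

View pics/w2.png

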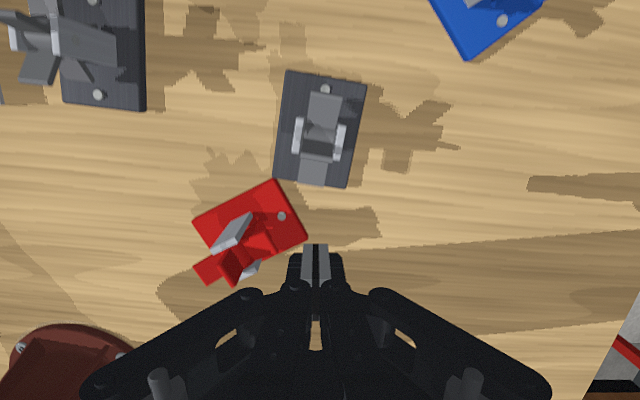

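Run:
```python
from wh import *
for f,n in (('w2','wrist'),('sc2','scene')):
    z=np.load('pics/%s.npz'%f); P=cloud(n,z['d'],{'position':z['pos'],'orientation':z['ori']}); q=np.c_[P.reshape(-1,3),z['p'].reshape(-1,3)]; q=q[np.isfinite(q[:,0])]
    b=q[(np.hypot(q[:,0]-.44,q[:,1]+.34)<.1)&(q[:,2]>.011)&(q[:,2]<.021)&(np.ptp(q[:,3:],axis=1)<25)]
    r=cv2.minAreaRect(b[:,:2].astype(np.float32)); print(n,'A',r,len(b))
    c=(r[0][0],r[0][1]); a=r[2] if r[1][0]>r[1][1] else r[2]+90; a=(a+90)%180-90; print('ang',a,angle(P,(*c,a)))
for f,n in (('w1','wrist'),('w2','wrist'),('scene0','scene'),('sc2','scene')):
    z=np.load('pics/%s.npz'%f); P=cloud(n,z['d'],{'position':z['pos'],'orientation':z['ori']}); q=np.c_[P.reshape(-1,3),z['p'].reshape(-1,3)]; q=q[np.isfinite(q[:,0])]
    b=q[(np.hypot(q[:,0]-.35,q[:,1]+.28)<.1)&(q[:,2]>.011)&(q[:,2]<.021)&(q[:,5]>q[:,3]+60)]
    print(n,f,'red',cv2.minAreaRect(b[:,:2].astype(np.float32)),len(b))
```

```text
wrist A ((0.43301069736480713, -0.34339234232902527), (0.08930988609790802, 0.11927495896816254), 85.15348052978516) 4983
ang -4.846519470214844 (-17, np.float64(0.93), 1908)
scene A ((0.4371833801269531, -0.34351664781570435), (0.095382459461689, 0.12093807756900787), 89.34133911132812) 544
ang -0.658660888671875 (-29, np.float64(1.52), 162)
wrist w1 red ((0.3531229496002197, -0.27546247839927673), (0.07740244269371033, 0.12103274464607239), 37.485286712646484) 3328
wrist w2 red ((0.3092518150806427, -0.26964765787124634), (0.08976741880178452, 0.12076348811388016), 31.745946884155273) 3827
scene scene0 red ((0.3508683145046234, -0.27812132239341736), (0.09175582230091095, 0.11813317984342575), 38.989227294921875) 506
scene sc2 red ((0.3108583092689514, -0.2695710062980652), (0.09180925786495209, 0.11973347514867783), 31.389421463012695) 495
```

Stand A was dragged about 87 mm to (0.433, -0.343), yaw -5°, and it nudged the red look-alike by about 42 mm. I'll grip A by its cheeks and set it back at its start pose, then test it with a better stroke.

```bash
python3 go.py 0.4335 -0.3435 0.132 -4.85
```

```text
t 3.72 pos [ 0.3772 -0.3443  0.2715] yaw 4.86 tilt -0.99999
shift [0.056  0.0035 0.1396] n 3.60862409811535 turn 9.71
```

```bash
python3 -m handwheel '[[[0.03,0.0015,0],5,0.6],[[0.056,0.0035,0.01],9.7,0.6],[[0.056,0.0035,0.01],9.7,0.6],[[0.056,0.0035,0.01],9.7,0.6],[[0.056,0.0035,0.03],9.7,0.6],[[0.056,0.0035,0.06],9.7,0.6],[[0.056,0.0035,0.09],9.7,0.6],[[0.056,0.0035,0.115],9.7,0.6],[[0.056,0.0035,0.13],9.7,0.6],[[0.056,0.0035,0.139],9.7,0.6],[[0.056,0.0035,0.1395],9.7,0.6]]' 30; python3 -c "
from h import *
snap('wrist','w3')"; python3 go.py 0.4335 -0.3435 0.132 -4.85
```

```text
time_s: 4.63
position: [0.4345, -0.3416, 0.1283]
orientation: [0.999, -0.041, -0.001, -0.0]
wrist_force: [-0.8, -0.1, 0.1]
finger_gap: 0.0683
t 4.68 pos [ 0.4351 -0.342   0.1293] yaw -4.67 tilt -1.0
shift [-0.0014  0.0017 -0.0027] n 0.08382942374794591 turn 0.18
```

View pics/w3.png

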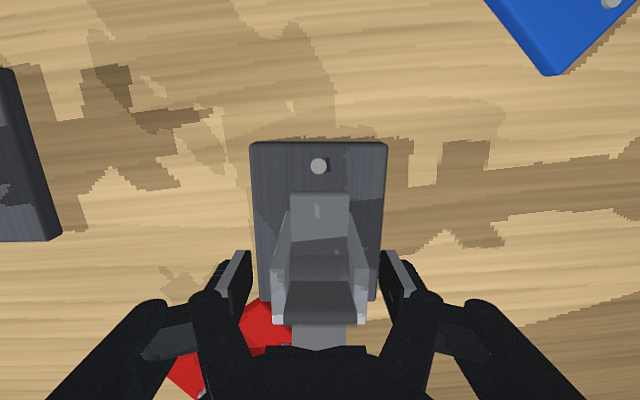

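The cheeks are centred between the open fingers and aligned. Now I'll close and lift.

```bash
python3 -m handwheel '[[[0,0,0],0,-1],[[0,0,0],0,-1],[[0,0,0],0,-1],[[0,0,0],0,-1],[[0,0,0],0,-1],[[0,0,-0.01],0,-1],[[0,0,-0.03],0,-1],[[0,0,-0.04],0,-1],[[0,0,-0.04],0,-1]]' 40; python3 go.py 0.5203 -0.3315 0.133 5.3; python3 spin.py A l wrist
```

```text
time_s: 5.43
position: [0.4362, -0.3424, 0.1712]
orientation: [0.999, -0.041, 0.001, 0.001]
wrist_force: [1.1, -0.2, -6.7]
finger_gap: 0.0433
t 5.43 pos [ 0.4362 -0.3424  0.1712] yaw -4.65 tilt -0.99999
shift [ 0.0829 -0.0178  0.0384] n 2.23101164298856 turn -9.95
wrist 5.43 None (32, np.float64(1.71), 1268)
[ 0.03  0.36 -7.94] [ 0.4358 -0.342   0.1699]
```

View pics/l_0.png

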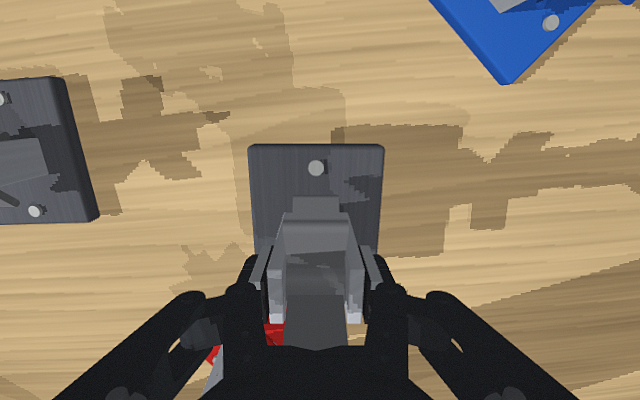

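```bash
python3 -m handwheel '[[[0.02,-0.004,0],-2.5,-1],[[0.042,-0.009,0],-5,-1],[[0.063,-0.014,0],-7.5,-1],[[0.083,-0.018,0],-10,-1],[[0.083,-0.018,0],-10,-1],[[0.083,-0.018,0.015],-10,-1],[[0.083,-0.018,0.028],-10,-1],[[0.083,-0.018,0.036],-10,-1],[[0.083,-0.018,0.0395],-10,-1],[[0.083,-0.018,0.0405],-10,-1],[[0.083,-0.018,0.0405],-10,-1]]' ; python3 go.py 0.5203 -0.3315 0.133 5.3
```

```text
time_s: 6.4
position: [0.5184, -0.3294, 0.1298]
orientation: [0.999, 0.047, -0.001, -0.001]
wrist_force: [-9.2, 9.3, 20.1]
finger_gap: 0.0431
t 6.4 pos [ 0.5184 -0.3294  0.1298] yaw 5.33 tilt -1.0
shift [ 0.0017  0.0023 -0.0032] n 0.10235072938663817 turn 0.03
```

It has landed on the desk. I'll open, rise and back off to look.

```bash
python3 -m handwheel '[[[0,0,-0.001],0,0.6],[[0,0,-0.001],0,0.6],[[0,0,-0.001],0,0.6],[[0,0,-0.02],0,0.6],[[0,0,-0.06],0,0.6],[[0,0,-0.1],0,-1],[[-0.035,0,-0.12],0,-1],[[-0.07,0,-0.12],0,-1],[[-0.09,0,-0.12],0,-1],[[-0.09,0,-0.12],0,-1]]' ; python3 spin.py A b wrist wrist scene
```

```text
time_s: 7.23
position: [0.4269, -0.3391, 0.2489]
orientation: [0.999, 0.045, -0.0, 0.0]
wrist_force: [1.5, -0.7, -0.4]
finger_gap: 0.0074
wrist 7.23 [ 5.170e-01 -3.300e-01  5.170e+00  1.190e-01  9.100e-02  6.391e+03] (-32, np.float64(1.6), 2425)
wrist 7.28 [ 5.170e-01 -3.300e-01  5.792e+00  1.200e-01  9.000e-02  6.362e+03] (-33, np.float64(1.56), 2368)
scene 7.33 [ 5.170e-01 -3.290e-01  5.515e+00  1.240e-01  9.300e-02  6.590e+02] (-31, np.float64(1.51), 159)
[-0.85  0.15  0.26] [ 0.4303 -0.3392  0.2485]
```

View pics/b_1.png

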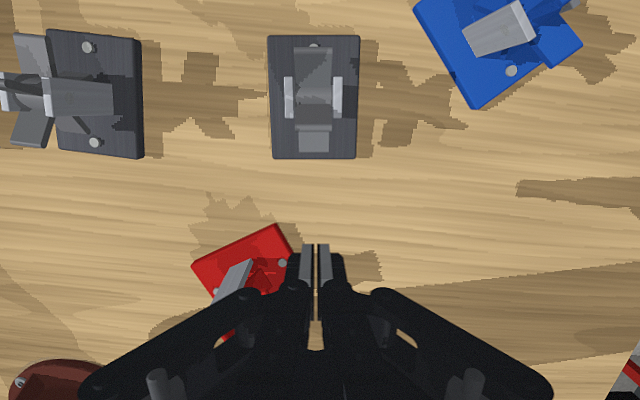

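Stand A is back at (0.517, -0.330), yaw 5.4°, within 4 mm of its start. The jam came from a rubber tip pushing a paddle that leaned 52° towards it, which is self-locking. From here I only push paddles that are near upright or leaning away. A's paddles are now at -32° and +40°, so I'll drop in between them and push towards -x.

```bash
sed -i "s/'A':(0.520,-0.3305,5.2)/'A':(0.517,-0.330,5.4)/" wh.py; python3 go.py 0.5195 -0.3298 0.168 5.4
```

```text
t 7.38 pos [ 0.4303 -0.3392  0.2485] yaw 5.29 tilt -1.0
shift [ 0.0897 -0.0012  0.0805] n 2.890357174927219 turn -0.11
```

```bash
python3 -m handwheel '[[[0.035,0,0],0,-1],[[0.07,-0.001,0],0,-1],[[0.0895,-0.001,0],0,-1],[[0.0895,-0.001,0],0,-1],[[0.0895,-0.001,0.02],0,-1],[[0.0895,-0.001,0.045],0,-1],[[0.0895,-0.001,0.065],0,-1],[[0.0895,-0.001,0.078],0,-1],[[0.0895,-0.001,0.0805],0,-1],[[0.0895,-0.001,0.0805],0,-1]]'; python3 go.py 0.5195 -0.3298 0.168 5.4
```

```text
time_s: 8.22
position: [0.5188, -0.329, 0.1667]
orientation: [0.999, 0.047, -0.001, -0.001]
wrist_force: [-0.7, 0.6, 0.1]
finger_gap: 0.0003
t 8.22 pos [ 0.5188 -0.329   0.1667] yaw 5.36 tilt -1.0
shift [ 0.0006  0.0008 -0.0013] n 0.039919840480834516 turn -0.04
```

```bash
python3 -m handwheel '[[[-0.012,0,0],0,-1],[[-0.024,0,0],0,-1],[[-0.036,0,0],0,-1],[[-0.048,0,0],0,-1],[[-0.062,0,0],0,-1],[[-0.08,0,0],0,-1]]'; python3 spin.py A a2 wrist wrist scene wrist
```

```text
time_s: 8.72
position: [0.44, -0.3376, 0.1692]
orientation: [0.999, 0.047, 0.001, 0.001]
wrist_force: [-0.8, -0.6, -0.1]
finger_gap: 0.0001
wrist 8.72 [ 5.170e-01 -3.300e-01  5.428e+00  1.190e-01  9.000e-02  9.030e+03] (-4, np.float64(0.99), 5611)
wrist 8.77 [ 5.170e-01 -3.300e-01  5.362e+00  1.190e-01  9.100e-02  9.074e+03] (-13, np.float64(0.95), 6073)
scene 8.82 [ 5.170e-01 -3.300e-01  6.116e+00  1.250e-01  9.500e-02  6.710e+02] (-21, np.float64(1.76), 172)
wrist 8.87 [ 5.170e-01 -3.300e-01  5.288e+00  1.180e-01  9.100e-02  9.283e+03] (-31, np.float64(0.81), 5289)
[0.18 0.37 0.58] [ 0.4399 -0.3376  0.169 ]
```

Wheel A coasts on at about 3 rad/s (-4°, -13°, -21°, -31° at 0.05 s steps) with nothing touching it, so A runs free and the stand didn't move. Next is B, and I'll keep watching A's total angle.

```bash
python3 go.py 0.539 -0.107 0.25 -3; python3 -m handwheel '[[[0,0,-0.03],0,-1],[[0,0,-0.06],0,-1],[[0.005,-0.01,-0.08],0,-1]]'; python3 spin.py A a3 scene;  python3 go.py 0.539 -0.107 0.25 -3
```

```text
t 8.92 pos [ 0.4399 -0.3376  0.169 ] yaw 5.3 tilt -1.0
shift [ 0.1201 -0.2203 -0.0812] n 6.324520288375101 turn 8.3
time_s: 9.17
position: [0.4445, -0.3282, 0.2508]
orientation: [0.999, 0.046, 0.001, 0.001]
wrist_force: [0.9, -0.1, 0.6]
finger_gap: 0.0001
scene 9.17 [ 5.180e-01 -3.290e-01  4.266e+00  1.220e-01  9.400e-02  6.620e+02] (-9, np.float64(1.73), 183)
[2.21 0.69 3.24] [ 0.4462 -0.3267  0.254 ]
t 9.22 pos [ 0.4462 -0.3267  0.254 ] yaw 5.36 tilt -0.99997
shift [ 0.1129 -0.2101  0.0036] n 5.720445616657775 turn 8.36
```

```bash
python3 -m handwheel '[[[0.019,-0.035,0],1.5,-1],[[0.038,-0.07,0],3,-1]]'; python3 spin.py A a4 scene; python3 -m handwheel '[[[0.019,-0.035,0],1.5,-1],[[0.038,-0.07,0],3,-1]]'; python3 spin.py A a5 scene;python3 go.py 0.539 -0.107 0.25 -3
```

```text
time_s: 9.38
position: [0.476, -0.2538, 0.249]
orientation: [1.0, 0.018, 0.001, 0.001]
wrist_force: [1.0, 0.1, -0.1]
finger_gap: 0.0002
scene 9.38 [ 5.160e-01 -3.280e-01  5.293e+00  1.240e-01  9.400e-02  6.640e+02] (30, np.float64(1.68), 158)
[ 0.56  6.4  -0.75] [ 0.4778 -0.2467  0.2486]
time_s: 9.6
position: [0.5111, -0.181, 0.2484]
orientation: [1.0, -0.007, 0.001, 0.0]
wrist_force: [1.3, -0.1, -0.0]
finger_gap: 0.0003
scene 9.6 [ 5.180e-01 -3.290e-01  5.892e+00  1.230e-01  9.400e-02  6.600e+02] (1, np.float64(1.39), 182)
[-0.17  6.38  0.03] [ 0.5134 -0.1746  0.2484]
t 9.65 pos [ 0.5134 -0.1746  0.2484] yaw -0.64 tilt -0.99999
shift [ 0.0248 -0.0679 -0.0014] n 1.7345083127029248 turn 2.36
```

```bash
python3 -m handwheel '[[[0.013,-0.035,0],1.2,-1],[[0.025,-0.067,0],2.4,-1],[[0.025,-0.068,0],2.4,-1],[[0.025,-0.068,0.02],2.4,-1],[[0.025,-0.068,0.045],2.4,-1],[[0.025,-0.068,0.068],2.4,-1],[[0.025,-0.068,0.078],2.4,-1],[[0.025,-0.068,0.0805],2.4,-1],[[0.025,-0.068,0.0805],2.4,-1]]'; python3 go.py 0.4 -0.1 0.168 -3; python3 -m handwheel '[[[-0.012,0,0],0,-1],[[-0.024,0,0],0,-1],[[-0.036,0,0],0,-1],[[-0.048,0,0],0,-1]]';python3 -m handwheel '[[[-0.012,0,0],0,-1],[[-0.024,0,0],0,-1],[[-0.036,0,0],0,-1],[[-0.048,0,0],0,-1],[[-0.066,0,0],0,-1]]'; python3 spin.py B b1 wrist wrist scene wrist
```

```text
time_s: 10.4
position: [0.5358, -0.114, 0.1673]
orientation: [1.0, -0.027, -0.0, -0.0]
wrist_force: [0.2, 0.3, 0.2]
finger_gap: 0.0003
t 10.4 pos [ 0.5358 -0.114   0.1673] yaw -3.05 tilt -1.0
shift [-0.1363 -0.0068 -0.0007] n 3.2737366826107652 turn -0.05
time_s: 10.73
position: [0.4888, -0.1121, 0.1692]
orientation: [1.0, -0.027, 0.002, 0.001]
wrist_force: [1.6, -0.3, 0.9]
finger_gap: 0.0002
time_s: 11.15
position: [0.4232, -0.1088, 0.1691]
orientation: [1.0, -0.027, 0.002, 0.001]
wrist_force: [0.3, 0.2, 0.1]
finger_gap: -0.0002
wrist 11.15 [ 5.020e-01 -1.040e-01 -2.524e+00  1.200e-01  9.100e-02  9.011e+03] (12, np.float64(0.99), 6019)
wrist 11.2 [ 5.020e-01 -1.040e-01 -2.871e+00  1.190e-01  9.100e-02  9.149e+03] (12, np.float64(0.97), 6283)
scene 11.25 [ 5.040e-01 -1.050e-01 -3.614e+00  1.230e-01  9.200e-02  7.070e+02] (12, np.float64(1.6), 203)
wrist 11.3 [ 5.020e-01 -1.040e-01 -2.847e+00  1.200e-01  9.100e-02  9.092e+03] (12, np.float64(0.97), 6092)
[0.75 0.25 0.49] [ 0.423  -0.1086  0.1687]
```

Wheel B stayed still from the first picture after release. It reads 12° mod 72, which means the paddle was carried from +11° to -60° and stopped dead, with about 1.6 N felt during the push. B appears to bind. I'll give it a second pass to take it past 1.15 rad.

```bash
python3 go.py 0.5385 -0.107 0.168 -3; python3 -m handwheel '[[[0,0,-0.03],0,-1],[[0,0,-0.06],0,-1],[[0.0,-0.001,-0.08],0,-1],[[0.03,-0.002,-0.08],0,-1],[[0.07,-0.005,-0.08],0,-1],[[0.11,-0.007,-0.08],0,-1],[[0.116,-0.007,-0.08],0,-1],[[0.116,-0.007,-0.05],0,-1],[[0.116,-0.007,-0.02],0,-1],[[0.116,-0.007,0],0,-1],[[0.116,-0.007,0],0,-1]]';python3 go.py 0.5385 -0.107 0.168 -3
```

```text
t 11.35 pos [ 0.423  -0.1086  0.1687] yaw -3.09 tilt -1.0
shift [ 0.1153 -0.0078  0.001 ] n 2.771221778631992 turn -0.09
time_s: 12.27
position: [0.5369, -0.1066, 0.1639]
orientation: [1.0, -0.027, -0.002, -0.001]
wrist_force: [-1.0, -0.4, -0.2]
finger_gap: -0.0
t 12.27 pos [ 0.5369 -0.1066  0.1639] yaw -3.05 tilt -0.99999
shift [ 0.0016  0.0003 -0.0041] n 0.10473451929536214 turn -0.05
```

```bash
python3 -m handwheel '[[[-0.008,0,-0.002],0,-1],[[-0.02,0,-0.002],0,-1],[[-0.032,0,-0.002],0,-1],[[-0.042,0,-0.002],0,-1]]'; python3 spin.py B b2 scene;python3 -m handwheel '[[[-0.012,0,0],0,-1],[[-0.024,0,0],0,-1],[[-0.036,0,0],0,-1],[[-0.048,0,0],0,-1],[[-0.068,0,0],0,-1]]'; python3 spin.py B b3 wrist wrist scene wrist
```

```text
time_s: 12.6
position: [0.4969, -0.1054, 0.1718]
orientation: [1.0, -0.027, 0.002, 0.001]
wrist_force: [2.1, -0.7, -0.1]
finger_gap: -0.0001
scene 12.6 [ 5.030e-01 -1.050e-01 -2.498e+00  1.230e-01  9.200e-02  7.080e+02] (-32, np.float64(2.83), 162)
[-0.62 -0.11  0.  ] [ 0.4951 -0.1051  0.1716]
time_s: 13.07
position: [0.4299, -0.1021, 0.1714]
orientation: [1.0, -0.027, 0.002, 0.001]
wrist_force: [-0.5, 1.0, -0.3]
finger_gap: -0.0002
wrist 13.07 [ 5.020e-01 -1.040e-01 -2.655e+00  1.190e-01  9.000e-02  8.726e+03] (15, np.float64(0.98), 5712)
wrist 13.12 [ 5.020e-01 -1.040e-01 -2.989e+00  1.200e-01  9.100e-02  8.940e+03] (15, np.float64(0.99), 5960)
scene 13.17 [ 5.080e-01 -1.050e-01 -3.022e+00  1.330e-01  9.100e-02  7.180e+02] (15, np.float64(1.59), 196)
wrist 13.22 [ 5.020e-01 -1.040e-01 -2.664e+00  1.200e-01  9.000e-02  8.818e+03] (15, np.float64(0.99), 5776)
[ 0.87 -0.27  0.7 ] [ 0.4293 -0.1019  0.1709]
```

Run:
```python
import cv2
a=cv2.imread('pics/b2_0.png')
cv2.imwrite('pics/b2c.png',cv2.resize(a[120:240,220:380],None,fx=4,fy=4,interpolation=cv2.INTER_CUBIC))
```

```text
(no output)
```

View pics/b2c.png

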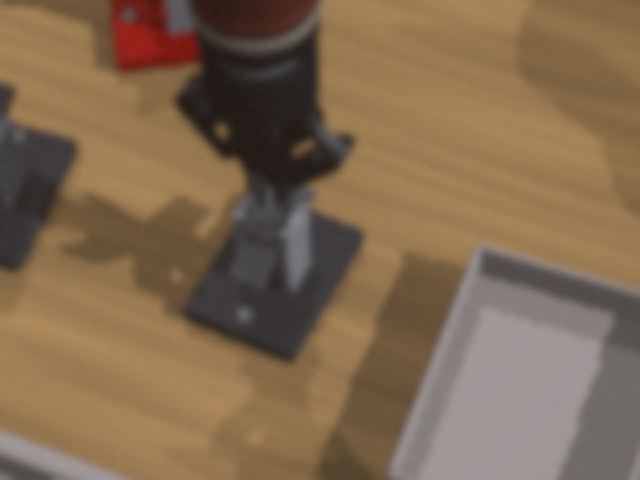

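View pics/b3_3.png

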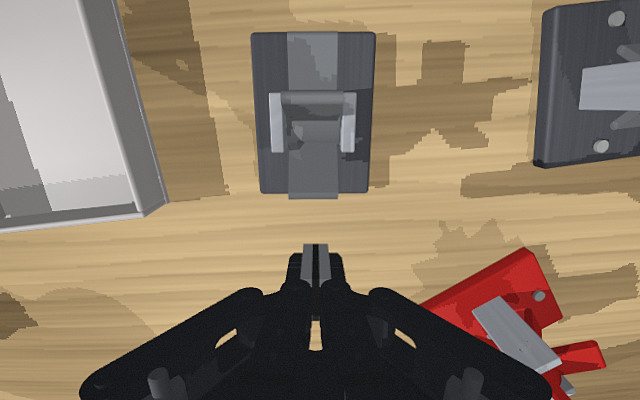

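During the second push the scene picture showed the wheel moving with the finger. Afterwards it stands dead at 15° mod 72, about -129° in total, so B binds. The stand hasn't moved. C still has to be tried.

```bash
python3 -m handwheel '[[[0,0,-0.03],0,-1],[[0,0,-0.06],0,-1],[[0.0,-0.01,-0.08],0,-1],[[0.0,-0.01,-0.08],0,-1]]'; python3 go.py 0.5185 0.304 0.25 -10
```

```text
time_s: 13.6
position: [0.4317, -0.0916, 0.254]
orientation: [1.0, -0.027, 0.004, 0.001]
wrist_force: [0.4, 0.4, 0.1]
finger_gap: 0.0006
t 13.6 pos [ 0.4317 -0.0916  0.254 ] yaw -3.05 tilt -0.99997
shift [ 0.0656 -0.3996  0.0037] n 9.712497853826871 turn 6.95
```

```bash
python3 -m handwheel '[[[0.007,-0.04,0],1,-1],[[0.013,-0.08,0],2,-1],[[0.02,-0.12,0],2.5,-1],[[0.026,-0.16,0],3,-1],[[0.033,-0.2,0],4,-1],[[0.04,-0.24,0],5,-1],[[0.046,-0.28,0],6,-1],[[0.053,-0.32,0],6.5,-1],[[0.06,-0.36,0],7,-1],[[0.065,-0.395,0],7,-1],[[0.065,-0.4,0],7,-1],[[0.065,-0.4,0],7,-1]]'; python3 go.py 0.5185 0.304 0.168 -10
```

```text
time_s: 14.6
position: [0.4748, 0.022, 0.2492]
orientation: [0.998, -0.062, 0.001, -0.017]
wrist_force: [-0.2, -0.3, -0.1]
finger_gap: 0.0
t 14.6 pos [0.4748 0.022  0.2492] yaw -7.15 tilt -0.99943
shift [ 0.0083 -0.2823  0.0908] n 7.114752457608511 turn 2.85
```

```bash
python3 -m handwheel '[[[0,-0.01,0],0,-1],[[0.0,-0.01,0],0,-1]]'; python3 -c "
from h import *
s=observe();print(np.round(s['q'],3),np.round(s['joint_velocities'],2),s['wrist_force'])"; python3 go.py 0.5185 0.304 0.168 -10
```

```text
time_s: 14.77
position: [0.4755, 0.0276, 0.2496]
orientation: [0.998, -0.058, 0.001, -0.02]
wrist_force: [0.1, -0.1, -0.1]
finger_gap: -0.0001
[-0.117  0.237 -0.377  0.957  0.039  3.141] [ 0.    0.   -0.   -0.   -0.01  0.  ] [ 0.13512407 -0.05496373 -0.08014388]
t 14.77 pos [0.4755 0.0276 0.2496] yaw -6.63 tilt -0.99923
shift [ 0.0109 -0.2761  0.0925] n 6.988428125450814 turn 3.37
```

Joint 6 has hit its +3.14 limit, so this arm yaw can't reach C. I'll turn the tool half round, which gives the same grasp. For C the camera will then look back towards -x, so I'll push that wheel towards +x.

```bash
python3 -m handwheel '[[[0,0,0],-7,-1],[[0,0,0],-14,-1],[[0,0,0],-21,-1],[[0,0,0],-28,-1],[[0,0,0],-35,-1],[[0,0,0],-42,-1],[[0,0,0],-49,-1],[[0,0,0],-56,-1]]'; python3 go.py 0.467 0.313 0.25 170
```

```text
time_s: 15.43
position: [0.4753, 0.0274, 0.2495]
orientation: [0.907, 0.42, 0.01, -0.017]
wrist_force: [0.4, -0.1, 0.3]
finger_gap: 0.0003
t 15.43 pos [0.4753 0.0274 0.2495] yaw 49.69 tilt -0.99925
shift [ 0.2123 -0.1909  0.0105] n 6.850663377986197 turn -120.31
```

```bash
python3 -m handwheel '[[[0.024,-0.021,0.001],-7,-1],[[0.047,-0.043,0.002],-14,-1],[[0.071,-0.064,0.003],-21,-1],[[0.094,-0.085,0.005],-28,-1],[[0.118,-0.106,0.006],-35,-1],[[0.142,-0.127,0.007],-42,-1],[[0.165,-0.149,0.008],-49,-1],[[0.19,-0.17,0.009],-56,-1],[[0.2123,-0.1909,0.0105],-63,-1],[[0.2123,-0.1909,0.0105],-70,-1],[[0.2123,-0.1909,0.0105],-77,-1],[[0.2123,-0.1909,0.0105],-84,-1]]'; python3 go.py 0.467 0.313 0.25 170
```

```text
time_s: 16.43
position: [0.4684, 0.3138, 0.2497]
orientation: [0.392, 0.92, 0.018, -0.006]
wrist_force: [0.1, -0.5, -1.3]
finger_gap: 0.0004
t 16.43 pos [0.4684 0.3138 0.2497] yaw 133.82 tilt -0.99926
shift [ 0.0004 -0.0015 -0.0003] n 0.03856050888242694 turn -36.18
```

```bash
python3 -m handwheel '[[[0,0,0],-7,-1],[[0,0,0],-14,-1],[[0,0,0],-21,-1],[[0,0,0],-28,-1],[[0,0,0],-34,-1],[[0,0,0],-36,-1],[[0,0,0],-36,-1]]'; python3 go.py 0.467 0.313 0.168 170; python3 -c "
from h import *
s=observe();print(np.round(s['q'],3));M=R.from_quat(s['orientation']).as_matrix();print(M[:,2])
print(s['position']+M@[0,0,.073])
p,d,s=snap('scene','sc5')
from wh import *
report('scene',d)"
```

```text
time_s: 17.02
position: [0.4687, 0.313, 0.2499]
orientation: [0.092, 0.996, 0.019, -0.0]
wrist_force: [-0.3, -0.3, 0.4]
finger_gap: -0.0
t 17.02 pos [0.4687 0.313  0.2499] yaw 169.46 tilt -0.99926
shift [ 0.0014 -0.0034  0.0818] n 1.9642040306006394 turn -0.54
[ 0.444  0.383 -0.167  1.002  0.033  0.628]
[ 0.00338964  0.038427   -0.99925566]
[0.46895605 0.31579579 0.17694382]
scene A [ 5.1780e-01 -3.2900e-01  5.4295e+00  1.2680e-01  9.3000e-02  6.5200e+02] ang mod72: (2, np.float64(1.67), 180)
scene B [ 5.0380e-01 -9.6400e-02 -2.5213e+00  1.2360e-01  1.0920e-01  7.1000e+02] ang mod72: (16, np.float64(1.53), 200)
scene C [ 4.8320e-01  3.0960e-01 -9.8398e+00  1.2450e-01  8.9000e-02  8.5500e+02] ang mod72: (13, np.float64(1.55), 198)
```

```bash
python3 -m handwheel '[[[0.001,-0.003,0.02],0,-1],[[0.001,-0.006,0.045],0,-1],[[0.001,-0.006,0.065],0,-1],[[0.001,-0.006,0.078],0,-1],[[0.001,-0.006,0.081],0,-1],[[0.001,-0.006,0.081],0,-1]]'; python3 go.py 0.56 0.295 0.168 170
```

```text
time_s: 17.57
position: [0.4666, 0.31, 0.1681]
orientation: [0.093, 0.995, 0.019, -0.001]
wrist_force: [0.8, 0.7, -0.3]
finger_gap: 0.0002
t 17.57 pos [0.4666 0.31   0.1681] yaw 169.28 tilt -0.99929
shift [-0.0945  0.0027 -0.0003] n 2.2673178045708866 turn -0.72
```

```bash
python3 -m handwheel '[[[-0.012,0,0],0,-1],[[-0.024,0,0],0,-1],[[-0.036,0.001,0],0,-1],[[-0.048,0.001,0],0,-1],[[-0.062,0.002,0],0,-1],[[-0.08,0.002,0],0,-1],[[-0.095,0.002,0],0,-1]]'; python3 spin.py C c1 wrist wrist scene wrist
```

```text
time_s: 18.15
position: [0.5635, 0.2943, 0.1701]
orientation: [0.093, 0.995, 0.02, 0.001]
wrist_force: [-0.8, 0.5, 0.6]
finger_gap: 0.0004
wrist 18.15 [ 4.820e-01  3.100e-01 -9.523e+00  1.190e-01  9.100e-02  9.163e+03] (-15, np.float64(1.02), 6306)
wrist 18.2 [ 4.820e-01  3.100e-01 -9.577e+00  1.200e-01  9.100e-02  9.369e+03] (-9, np.float64(1.07), 6131)
scene 18.25 [ 4.840e-01  3.100e-01 -9.812e+00  1.230e-01  8.800e-02  3.680e+02] None
wrist 18.3 [ 4.820e-01  3.100e-01 -9.585e+00  1.200e-01  9.100e-02  9.235e+03] (4, np.float64(1.02), 5719)
[-1.05 -0.3  -1.06] [0.5616 0.2943 0.1692]
```

Wheel C coasts on (-15°, -9°, 4° mod 72, about 2.3 rad/s), so C runs free. All three have been tried and B is the binder. I'll take one more check of C and then go to B.

```bash
python3 -m handwheel '[[[-0.005,0,-0.03],0,0.6],[[-0.005,0,-0.06],0,0.6],[[-0.005,0,-0.08],0,0.6],[[-0.005,0,-0.08],0,0.6]]'; python3 spin.py C c2 wrist; python3 go.py 0.502 -0.109 0.25 177.2
```

```text
time_s: 18.68
position: [0.5668, 0.2913, 0.2538]
orientation: [0.093, 0.995, 0.021, 0.003]
wrist_force: [0.7, -0.2, -0.9]
finger_gap: 0.0482
wrist 18.68 [ 4.820e-01  3.100e-01 -9.440e+00  1.200e-01  9.100e-02  6.192e+03] (-29, np.float64(0.92), 2409)
[-0.18 -0.65  0.18] [0.5662 0.2911 0.2515]
t 18.73 pos [0.5662 0.2911 0.2515] yaw 169.35 tilt -0.99916
shift [-0.0109 -0.4048 -0.0151] n 9.717466406688969 turn -7.85
```

```bash
python3 -m handwheel '[[[-0.001,-0.038,-0.001],-1,0.6],[[-0.002,-0.077,-0.003],-2,0.6],[[-0.003,-0.116,-0.004],-2.5,0.6],[[-0.004,-0.155,-0.006],-3,0.6],[[-0.005,-0.194,-0.007],-4,0.6],[[-0.006,-0.233,-0.009],-5,0.6],[[-0.007,-0.272,-0.01],-5.5,0.6],[[-0.008,-0.311,-0.011],-6,0.6],[[-0.009,-0.35,-0.013],-7,0.6],[[-0.01,-0.388,-0.015],-7.8,0.6],[[-0.011,-0.405,-0.015],-7.8,0.6],[[-0.011,-0.405,-0.015],-7.8,0.6]]'; python3 go.py 0.502 -0.106 0.132 177.2; python3 -c "
from h import *
print(observe()['q'])
p,d,s=snap('scene','sc6')
from wh import *
report('scene',d)"
```

```text
time_s: 19.73
position: [0.5002, -0.1127, 0.2471]
orientation: [0.027, 0.999, 0.019, 0.001]
wrist_force: [-0.1, 0.6, -0.1]
finger_gap: 0.0686
t 19.73 pos [ 0.5002 -0.1127  0.2471] yaw 176.91 tilt -0.99928
shift [-0.0014  0.0024  0.1153] n 2.7652378141373593 turn -0.29
[-0.38216064  0.31309758 -0.27813877  0.99124932  0.03617084 -0.32839354]
scene A [ 5.1640e-01 -3.2890e-01  5.6798e+00  1.2560e-01  9.2600e-02  6.5400e+02] ang mod72: (3, np.float64(1.43), 186)
scene B [ 5.0370e-01 -1.0490e-01 -3.3806e+00  1.2120e-01  9.1100e-02  7.0900e+02] ang mod72: (16, np.float64(1.42), 197)
scene C [ 4.8380e-01  3.0950e-01 -9.9782e+00  1.2340e-01  8.8900e-02  8.2900e+02] ang mod72: (-34, np.float64(1.57), 187)
```

```bash
python3 -m handwheel '[[[-0.0014,0.002,0.02],-0.3,0.6],[[-0.0014,0.0025,0.05],-0.3,0.6],[[-0.0014,0.0025,0.08],-0.3,0.6],[[-0.0014,0.0025,0.1],-0.3,0.6],[[-0.0014,0.0025,0.111],-0.3,0.6],[[-0.0014,0.0025,0.1135],-0.3,0.6],[[-0.0014,0.0025,0.1135],-0.3,0.6]]'; python3 go.py 0.502 -0.106 0.132 177.2; python3 -c "
from h import *
snap('wrist','w7')"
```

```text
time_s: 20.37
position: [0.5025, -0.1016, 0.1337]
orientation: [0.022, 1.0, 0.02, 0.0]
wrist_force: [0.4, 0.3, 0.5]
finger_gap: 0.0686
t 20.37 pos [ 0.5025 -0.1016  0.1337] yaw 177.5 tilt -0.99922
shift [ 0.0003 -0.0045  0.0015] n 0.1140843036184066 turn 0.3
```

View pics/w7.png

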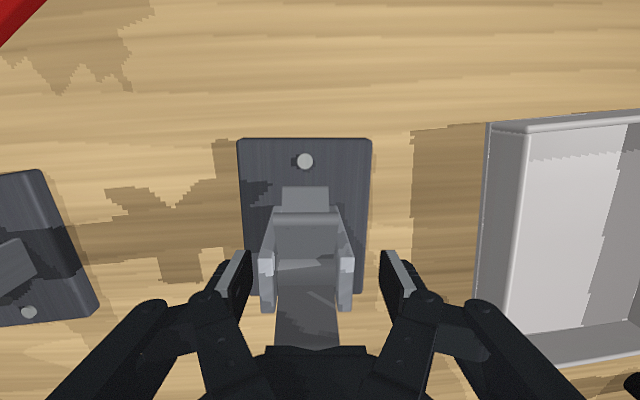

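B's stand sits between the fingers about 4 mm left of centre. I'll shift over, close and lift.

```bash
python3 -m handwheel '[[[0,-0.004,0.001],0,0.6],[[0,-0.004,0.001],0,-1],[[0,-0.004,0.001],0,-1],[[0,-0.004,0.001],0,-1],[[0,-0.004,0.001],0,-1],[[0,-0.004,0.001],0,-1],[[0,-0.004,-0.01],0,-1],[[0,-0.004,-0.03],0,-1],[[0,-0.004,-0.055],0,-1],[[0,-0.004,-0.08],0,-1],[[0,-0.004,-0.09],0,-1],[[0,-0.004,-0.09],0,-1]]' 50; python3 go.py 0.5328 0.1095 0.22 183.5; python3 -c "
from h import *
snap('wrist','w8'); print(observe()['q'])"
```

```text
time_s: 21.42
position: [0.5038, -0.111, 0.2262]
orientation: [0.023, 1.0, 0.019, 0.003]
wrist_force: [0.2, 0.1, -7.1]
finger_gap: 0.0433
t 21.42 pos [ 0.5038 -0.111   0.2262] yaw 177.41 tilt -0.99929
shift [-0.019   0.2212  0.0145] n 5.336263902428447 turn -6.09
[-0.37691031  0.33575385 -0.30982525  0.93457118  0.03705709 -0.33195218]
```

View pics/w8.png

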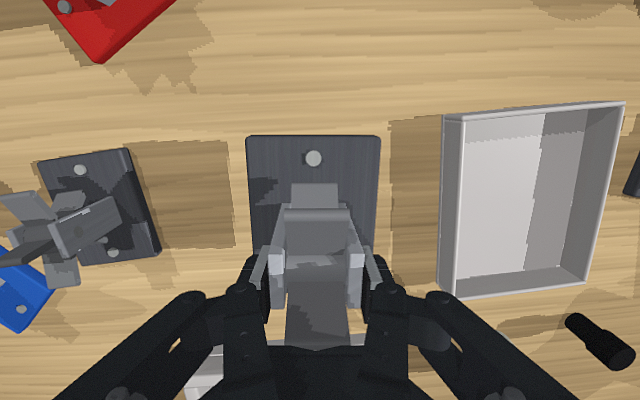

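B is lifted cleanly (7 N on the wrist, gap 43 mm). Now I'll carry it over the tray.

```bash
python3 -m handwheel '[[[-0.002,0.025,0],-0.7,-1],[[-0.005,0.06,0],-1.5,-1],[[-0.008,0.095,0.002],-2.5,-1],[[-0.011,0.13,0.003],-3.5,-1],[[-0.014,0.165,0.005],-4.5,-1],[[-0.017,0.198,0.007],-5.5,-1],[[-0.019,0.217,0.008],-6,-1],[[-0.019,0.221,0.008],-6,-1],[[-0.019,0.221,0.008],-6,-1]]'; python3 go.py 0.5328 0.1095 0.14 183.5
python3 - <<'E'
from h import *
p,d,s=snap('scene','sc7'); p,d,s=snap('wrist','w9')
E
```

```text
time_s: 22.22
position: [0.5306, 0.1108, 0.2228]
orientation: [-0.031, 0.999, 0.019, 0.001]
wrist_force: [0.1, -0.7, -7.8]
finger_gap: 0.0432
t 22.22 pos [0.5306 0.1108 0.2228] yaw -176.45 tilt -0.99927
shift [-0.0019 -0.0046  0.0827] n 1.9869221231273857 turn -359.95
```

View pics/w9.png

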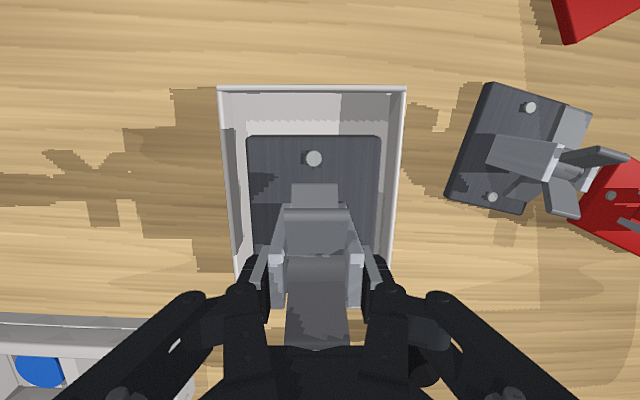

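View pics/sc7.png

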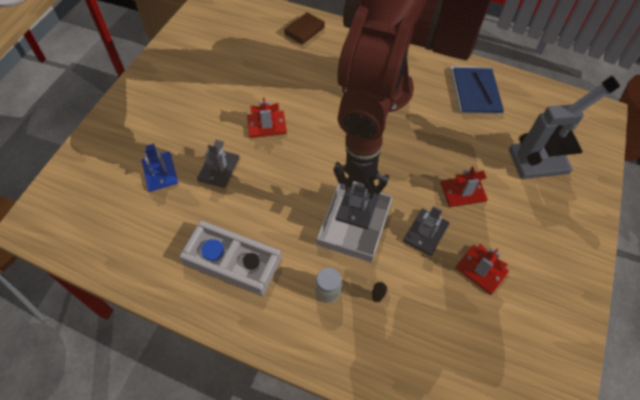

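The stand hangs over the tray, its plate inside the walls at (315,210) in the wrist picture, yaw aligned. Lowering.

```bash
python3 -m handwheel '[[[-0.001,-0.002,0.015],0,-1],[[-0.002,-0.004,0.035],0,-1],[[-0.002,-0.0045,0.055],0,-1],[[-0.002,-0.0045,0.07],0,-1],[[-0.002,-0.0045,0.078],0,-1],[[-0.002,-0.0045,0.081],0,-1],[[-0.002,-0.0045,0.082],0,-1]]'; python3 go.py 0.5328 0.1095 0.138 183.5
```

```text
time_s: 22.9
position: [0.5341, 0.1076, 0.1424]
orientation: [-0.029, 0.999, 0.019, 0.002]
wrist_force: [-0.6, -0.7, -6.8]
finger_gap: 0.0432
t 22.9 pos [0.5341 0.1076 0.1424] yaw -176.65 tilt -0.99927
shift [0.0012 0.0018 0.0044] n 0.11859018703729145 turn -360.15
```

```bash
python3 -m handwheel '[[[0,0.001,0.001],0,-1],[[0,0.001,0.002],0,-1],[[0,0.001,0.003],0,-1],[[0,0.001,0.003],0,-1]]'; python3 go.py 0.5328 0.1095 0.138 183.5
```

```text
time_s: 23.23
position: [0.5347, 0.1095, 0.1403]
orientation: [-0.03, 0.999, 0.019, 0.003]
wrist_force: [0.6, -0.7, -7.4]
finger_gap: 0.0431
t 23.23 pos [0.5347 0.1095 0.1403] yaw -176.57 tilt -0.99925
shift [0.0019 0.     0.0023] n 0.07130305448167772 turn -360.07
```

```bash
python3 -m handwheel '[[[0,0,0.001],0,-1],[[0,0,0.002],0,-1],[[0,0,0.002],0,-1]]'; python3 -m handwheel '[[[0,0,0.001],0,-1],[[0,0,0.001],0,-1]]'
```

```text
time_s: 23.48
position: [0.535, 0.1097, 0.1398]
orientation: [-0.03, 0.999, 0.019, 0.004]
wrist_force: [-5.2, 0.3, 14.2]
finger_gap: 0.0433
time_s: 23.65
position: [0.535, 0.1098, 0.1397]
orientation: [-0.03, 0.999, 0.019, 0.004]
wrist_force: [-7.8, 1.5, 24.8]
finger_gap: 0.0431
```

Touched down on the tray floor. I'll release by opening in place, then rise.

```bash
python3 -m handwheel '[[[0,0,-0.001],0,0.3],[[0,0,-0.001],0,0.4],[[0,0,-0.001],0,0.6],[[0,0,-0.001],0,0.6],[[0,0,-0.02],0,0.6],[[0,0.001,-0.05],0,0.6],[[0,0.003,-0.085],0,0.6],[[0,0.004,-0.11],0,0.6],[[0.0,0.004,-0.11],0,0.6]]'
python3 - <<'E'
from wh import *
p,d,s=snap('wrist','w10'); P=cloud('wrist',d,s); print(s['position'])
ST['T']=(0.533,0.1135,3.5)
def pf(P):
    q=P.reshape(-1,3); q=q[np.isfinite(q[:,0])]
    b=q[(abs(q[:,0]-.533)<.075)&(abs(q[:,1]-.1135)<.058)&(q[:,2]>.016)&(q[:,2]<.028)]
    return cv2.minAreaRect(b[:,:2].astype(np.float32)),np.median(b[:,2]) if len(b) else 0,b[:,2].std(),len(b)
print(pf(P))
p,d,s=snap('scene','sc8'); P=cloud('scene',d); print(pf(P))
for k,c in (('jar',(.748,.121)),('eye',(.715,.245))):
    q=P.reshape(-1,3);q=q[np.isfinite(q[:,0])];b=q[(np.hypot(q[:,0]-c[0],q[:,1]-c[1])<.06)&(q[:,2]>.03)&(q[:,2]<.2)]; print(k,b.min(0),b.max(0))
report('scene',d,None,'AC')
q=P.reshape(-1,3);q=q[np.isfinite(q[:,0])];k=(q[:,2]>.038)&(q[:,2]<.045)&(abs(q[:,0]-.53)<.14)&(abs(q[:,1]-.115)<.11)
print(cv2.minAreaRect(q[k][:,:2].astype(np.float32)))
E
```

```text
time_s: 24.4
position: [0.536, 0.1095, 0.2519]
orientation: [-0.03, 0.999, 0.019, 0.006]
wrist_force: [1.0, -0.1, 0.1]
finger_gap: 0.0681
[0.53598287 0.10953374 0.25190758]
(((0.5330310463905334, 0.11276589334011078), (0.11790020018815994, 0.09024693816900253), 3.476473808288574), np.float64(0.02183307517528016), np.float64(0.000891915999943876), 5313)
(((0.5354078412055969, 0.11206884682178497), (0.12182006239891052, 0.09013760834932327), 3.4111063480377197), np.float64(0.02059894693142117), np.float64(0.002332269725306847), 805)
jar [0.72114655 0.08705497 0.0301082 ] [0.78558538 0.15356579 0.09686179]
eye [0.69872978 0.22779326 0.03001528] [0.73609034 0.26256659 0.07469907]
scene A [ 5.1760e-01 -3.2890e-01  4.9657e+00  1.2450e-01  9.5100e-02  6.5900e+02] ang mod72: (2, np.float64(1.53), 189)
scene C [ 4.8310e-01  3.0950e-01 -9.8372e+00  1.2350e-01  8.9100e-02  8.2200e+02] ang mod72: (-20, np.float64(1.43), 199)
((0.5341116786003113, 0.11317916214466095), (0.20227868854999542, 0.15995950996875763), 3.522094488143921)
```

View pics/w10.png

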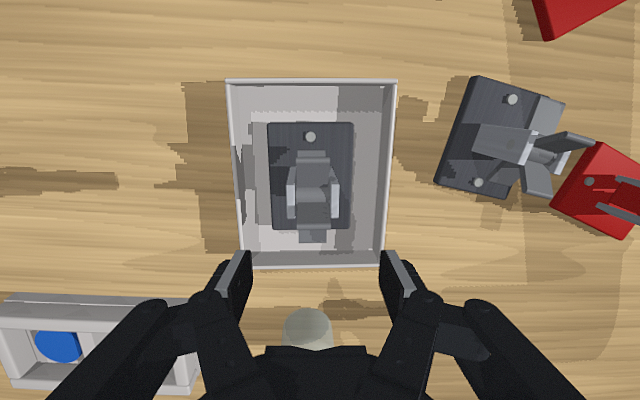

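View pics/sc8.png

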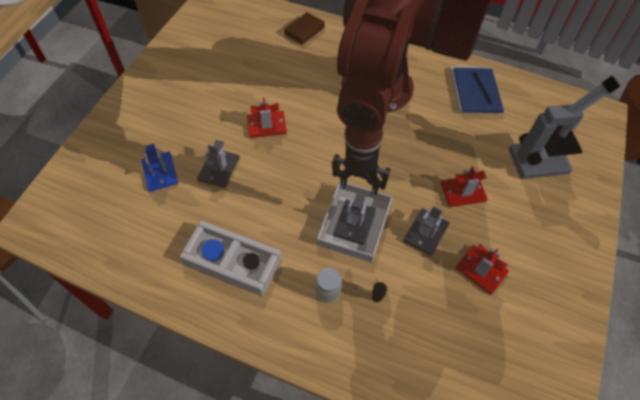

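The stand is centred in the tray: it fits at (0.533, 0.113) with yaw 3.5° matching the tray, and its plate top is level at about 21 mm. The jar, eyepiece and stands A and C are in place, and the gripper is clear. Handing in.

```bash
python3 -c "
from bench import *
print(hand_in())"
```

```text
the job is handed in; nothing more can be done
None
```

The binding wheel is on the stand that was in the middle, at about (0.502, -0.104). That stand now stands upright in the white tray. I handed the job in at about 24 s of the 72 s.

**Wheel tests**
- **Stand at (0.52, -0.33):** free. Its wheel coasted at 2.5–3 rad/s after release, for more than 130°.
- **Middle stand:** binds. Two pushes took the wheel to about -129°, and both times it stopped dead when the push ended.
- **Stand at (0.48, 0.31):** free. Its wheel coasted at about 2.3 rad/s, past 115°.

**Last checks**
- **Stand in the tray:** it is centred to within 2 mm and level, with its plate top at about 21 mm.
- **The two good stands:** one has not moved measurably, and the other is about 3–4 mm from where it started.
- **Jar and eyepiece:** they have not moved.
- **Gripper:** it was open and clear of everything when I handed in.

**What went wrong**
- **Jammed first push:** on the stand at (0.52, -0.33) the fingertip locked against a sloping paddle. It dragged the stand about 87 mm, and the wrist force at the end of that stroke was about 94 N. I set the stand back within about 4 mm of its start before testing it properly.
- **Red look-alike moved:** during that drag the stand pushed the nearby red look-alike about 42 mm. I left it there, because handling it would also have gone against the instruction.
- **Joint 6 limit:** it reached the end of its range on the way to the third stand. I turned the tool half round, which left it tilted about 2° with no visible effect on the result.

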